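# Set the nut and lock the cam clamp of a bench bead mill

### The job

Clamp the two tube blocks in the bead mill ready for a run. The clamp nut is still set too tight, from a run with lower blocks: back it off until the lever just begins to bite at the middle of its swing, feeling for it as you try the lever, then flip the lever right over to its stop so that both blocks are held firmly but not crushed, and let go. Do not force the lever over on a tight setting, do not turn the nut while the lever is shut, and leave the glassware and tip box alone.

Things in the scene. Friction and masses are not known exactly. Their poses are not given: they have to be found in the camera images.
- mill: Bench bead mill that cannot move: white housing 300 x 300 x 78 mm, on it a grey carriage with the steel tray and the clamp. Origin: centre of its underside. x to its back, y to its lever side, z up. The clamp bridge, a 34 mm wide aluminium bar, spans 184 mm along y over both blocks, top near 195 mm, with a 30 x 46 mm rubber pad over each block and the nut on its middle.
- lever (a joint): Angle of the cam lever, rad: 0 open (20 degrees past upright, leaning to the mill's +x), 1.75 shut on its stop (ball low at the -x side). At angle q it has drawn nut and bridge down by 9 mm x (cos(q - 1.65) + 0.08); past dead centre at 1.65 the load holds it shut. Right bite is at 0.87 (0.78 to 0.97 is good). Swings lightly (about 1 N), stays where left; under load springs back to the bite.
- lever_ball (a point): Centre of the lever's black ball knob, 28 mm across, on a straight arm 12 mm thick, 95 mm from the pivot; 70 mm free to the bridge's end. After the bite each mm of draw adds 84 N in the stud (cam arm 9 mm x sin(1.65 - q)). Rightly set, the lever takes 4 to 7 N at the ball at its worst, near 1.2 rad; more is too tight. A hard grip on the ball adds some N and masks the feel; a push does not.
- lever_pivot (a point): Fixed point on the lever's level axis (the mill's y axis), 102 mm above the bench, in the plane in which the ball swings. The ball travels from 33 mm behind it and 89 mm above it (open) to 94 mm in front of it (mill's -x) and 16 mm above it (shut).
- nut_axis (a point): Fixed point on the upright stud's axis at about mid-height of the nut (216 mm above the bench; lever open, the nut's middle stands at 212 to 220 mm). Nut: dark knurled steel, 39 mm across, 30 mm high, on a 46 mm washer on the bridge; the stud's end stands 5 to 20 mm out of its top. Anticlockwise from above loosens: bridge and nut rise 8 mm a turn (1.27 mm per rad). Stiff: 0.8 N m.
- tray: Steel two-bay tray on the carriage, 135 x 205 x 6 mm with 6 mm high lips round the bays; fixed to the mill. Origin: centre of its underside, 120 mm above the bench, on the stud's axis.
- block_l: Tube block in the tray's +y bay: white, with an aluminium lid and rows of tube caps, 110 x 70 x 40 mm, about 0.6 kg, already seated. Origin: centre of its underside, 126 mm above the bench. Its top is 1 to 5 mm under the clamp's pad with the lever open: how far must be felt. Held right with 80 to 150 N, crushed above 200 N; each mm of draw after the bite presses it with 42 N.
- block_r: The same kind of tube block in the tray's -y bay; the clamp presses both alike.
- flask: Bystander: conical glass flask, 82 mm across, 115 mm high, on the bench at the robot's left. Origin: centre of its underside.
- reagent_bottle: Bystander: glass jar with a blue screw cap, 64 mm across, 135 mm high, on the bench at the left. Origin: centre of its underside.
- tip_box: Bystander: pipette tip box, grey with a clear lid, 87 x 122 x 67 mm, on the bench at the right. Origin: centre of its underside.
Things that resemble listed ones, but are neither listed nor needed, are in the scene too. Leave any pink, red or turquoise look-alike of the block_r alone.

How it is judged (in metres and radians):
At the end, for the whole second after the job is handed in: The lever is shut on its stop (1.67 rad or more), each tube block sits in its bay and is pressed into the tray with 80 to 150 N (value of joint lever above 1.67 rad and contact force between tray and block_l between 80 and 150 N and z of block_l in the frame of tray between 0.002 and 0.009 m and contact force between tray and block_r between 80 and 150 N and z of block_r in the frame of tray between 0.002 and 0.009 m); the robot touches nothing.
It fails at once if a tube block is crushed: pressed with more than 200 N (contact force between tray and block_l above 200 N or contact force between tray and block_r above 200 N).
It fails at once if the nut is gripped or turned while the lever is shut (beyond 1.4 rad) (value of joint lever above 1.4 rad and contact force between the fingers and nut_c0 above 3 N).
It fails at once if the flask is moved by more than 20 mm or tipped (distance of flask from where it was at the start of the episode above 0.02 m or angle between flask's own z axis and vertical above 0.3 rad).
It fails at once if the reagent bottle is moved by more than 20 mm or tipped (distance of reagent_bottle from where it was at the start of the episode above 0.02 m or angle between reagent_bottle's own z axis and vertical above 0.3 rad).
It fails at once if the tip box is moved by more than 20 mm or tipped (distance of tip_box from where it was at the start of the episode above 0.02 m or angle between tip_box's own z axis and vertical above 0.3 rad).
It also fails if it takes over 67 s, if anything falls off the work surface, if the arm or the gripper's body presses on something with over 40 N, if the wrist force passes 120 N, or if a joint passes its speed limit or range.

### The arm

A 6-joint arm with a two-finger parallel gripper is mounted at the origin on the work surface. World frame = base frame: x ahead of the robot, y to its left, z up, the work surface at z = 0. Lengths are in mm, angles in rad, forces in N, time in s.
With the tool pointing down it reaches from about 275 to 1000 mm from the base axis. Payload 8.4 kg.
Tool frame: the origin (TCP) lies between the finger pads; the fingertips stand 11 mm ahead of it and the grasp point (between the pads) lies 8 mm behind it; z points along the fingers, y is the direction in which the jaws open and shut (so a half turn about z gives the same grasp; the last joint's range is limited). The gripper opens to 85 mm and grips with 20 to 120 N. Pads are 22 mm wide; open, the fingers measure 114 mm over their backs; the gripper's body (76 mm by 85 mm) begins 54 mm behind the grasp point. The pads swing forward as they close: fully open they stand 13 mm farther back than shut.
Start: joints at [1.273, 0.353, 1.633, -0, 1.155, -0.002], TCP at [182.189, 597.859, 242.281] pointing down, gripper open.
Joint ranges: [-2.63, 2.63], [-0.92, 2.1], [0.06, 2.66], [-1.3, 4.44], [0, 2.69], [-3.02, 3.02]. Speed limits (rad/s): [2.22, 2.22, 2.79, 3.14, 3.14, 3.14].

### API

Orientations are given as [roll, pitch, yaw] about the fixed x, y, z axes, in that order (R = Rz(yaw) Ry(pitch) Rx(roll)).
In Python, from rig import r, eyes gives the robot as it stands. The module is installed in compiled form; this text tells all that it offers.
- The arm moves only by the tool servo_tool, never from a script. Its argument "rows" is a list of rows, each a list of 3 entries, a list of its own where there are three numbers: the shift along the world's x, y, z in cm, then the turn about the world's z in rad, then the finger opening in cm, from 0 to 8.54. A call has 1 to 5 rows; each row shifts and turns the commanded pose from where the row before left it; what a row does not reach is not made up. A row lasts 1/12 s, in which the tool goes at most 41.7 mm and 7.16 degrees, less where a joint would pass 70% of its speed; a pose out of reach is approached as far as the arm can. A call is refused whole if a number of a shift passes 4.17 or a number of a turn 0.125, either way. A call with a gripper value outside its range is refused whole. The fingers move at their own pace and stop on an object; "squeeze" is the grip in N (left out, the last holds). Time passes only in rows, so rows that do not move let the fingers close. It gives the time, the measured TCP pose, the force and the opening at its end, in the units of the state.
- r.sense(): the state, without advancing time (a new reading comes with each control period).
- eyes.grab_frame(name): name is "side" or "top" or "wrist"; returns a dict with "frame" (420x560x3 uint8, red, green, blue), "depth" (420x560 float32, mm along the optical axis (not along the pixel's ray), 0 where there is no reading), "vertical_fov" (degrees; the focal length in pixels is half the picture's height over the tangent of half this angle, whatever the lens; pixels are square), "cx", "cy" (the principal point, pixels), "camera_from_world" (4x4, takes a point from world to camera coordinates); the wrist camera has in their place "hand_eye" (4x4, takes a point from camera to tool coordinates, whose origin is the TCP and whose axes are the flange's). Camera axes: x right, y down, z forward; pixel columns grow to the right and rows downward; lengths in mm; the calibration is good to about 2 mm. A picture is of the moment at which its call begins: read the wrist's pose just before it.
- r.sign_off(): hands the job in, once; it reports no verdict.
The state is a dict: "clock": time; "qpos": joint angles; "qvel": joint speeds; "joint_efforts": joint torques, N m; "eef_pos": TCP position; "tcp_rot": TCP orientation; "contact_force": force on the tool from outside, world axes, zero at the start; "wrist_torque": the same for the moment, N m; "opening": opening from 0.0 (shut) to 1.0 (fully open).
Only numpy, scipy, OpenCV 4.12 (cv2) and the standard library are available. Lean on these libraries where they do the work, as an engineer would, in place of code of your own. Each camera call takes 0.05 s, during which the arm holds its last target.

## Working session

There is one attempt and no reset: what is moved stays moved. The work goes in short steps, Python scripts to look and compute and a tool call to move; the robot and the scene stay as the last step left them, time stands still between calls to the robot, and variables do not carry over. Pictures are saved under pics/ and viewed, and the job is handed in when it is done.

Besides the shell and the picture viewer there is one more tool, called after "Request:" as name(argument=value, ...) on one line, values as JSON. servo_tool: Moves the arm, as the interface text tells. Its arguments: {"type":"object","properties":{"rows":{"type":"array"},"squeeze":{"type":"number"}},"required":["rows"]}

```bash
mkdir -p pics; ls
python3 - <<'E'
from rig import r, eyes
import cv2
print(r.sense())
for n in ["side","top","wrist"]:
    f=eyes.grab_frame(n)
    cv2.imwrite(f"pics/{n}0.png",f["frame"][:,:,::-1])
    print(n,{k:v for k,v in f.items() if k not in("frame","depth")}, (f["depth"]>0).mean())
E
```

```text
pics
{'clock': 0.0, 'qpos': array([ 1.27256823e+00,  3.53666623e-01,  1.63415241e+00,  1.81555457e-05,
        1.15524107e+00, -2.41990267e-03]), 'qvel': array([ 0.0010013 ,  0.00133832, -0.00116382, -0.00066732,  0.00128495,
        0.00162628]), 'joint_efforts': array([-1.70580974e-03, -6.05277085e+01, -3.42045021e+01, -2.77614117e-04,
        9.84235638e-03,  5.65178368e-06]), 'eef_pos': array([182.05942066, 597.38754706, 241.5423349 ]), 'tcp_rot': array([-3.14012525e+00, -2.01506153e-05,  2.84577711e+00]), 'contact_force': array([-0.35116757,  0.72882985,  0.69246599]), 'wrist_torque': array([ 0.0477766 , -0.02505684,  0.02217648]), 'opening': 1.0015121399647902}
side {'vertical_fov': 50.81810994098225, 'cx': 283.85908197966614, 'cy': 215.39052098421928, 'camera_from_world': array([[-9.77421892e-01, -2.11282095e-01,  2.51407662e-03,
         5.78974653e+02],
       [-1.58922525e-01,  7.27253597e-01, -6.67716884e-01,
         1.93227663e+02],
       [ 1.39248251e-01, -6.53040643e-01, -7.44411071e-01,
         1.21703518e+03],
       [ 0.00000000e+00,  0.00000000e+00,  0.00000000e+
[... 288 characters left out ...]
, -7.06914176e-02,
         6.14253983e+02],
       [ 7.06924688e-02, -1.40971274e-03, -9.97497162e-01,
         1.64950471e+03],
       [ 0.00000000e+00,  0.00000000e+00,  0.00000000e+00,
         1.00000000e+00]])} 0.9960841836734694
wrist {'vertical_fov': 66.86930157350739, 'cx': 282.419762971565, 'cy': 206.68090348746216, 'hand_eye': array([[-7.78019065e-04, -9.48981521e-01, -3.15330727e-01,
         8.10222998e+01],
       [ 9.99999282e-01, -1.02568780e-03,  6.19477399e-04,
        -3.29997836e-01],
       [-9.11303483e-04, -3.15330019e-01,  9.48981638e-01,
        -1.31188203e+02],
       [ 0.00000000e+00,  0.00000000e+00,  0.00000000e+00,
         1.00000000e+00]])} 0.9959353741496598
```

View pics/top0.png

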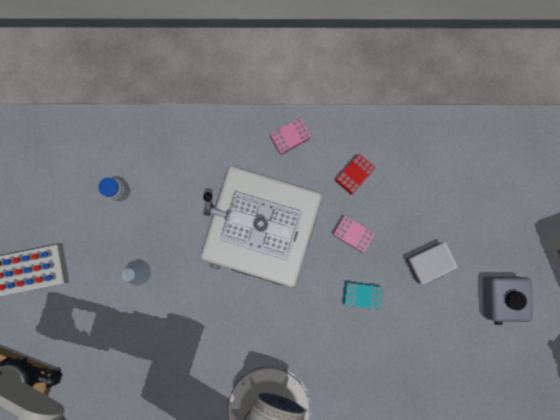

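View pics/side0.png

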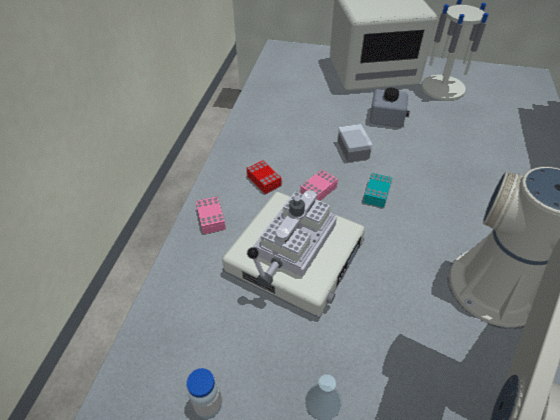

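View pics/wrist0.png

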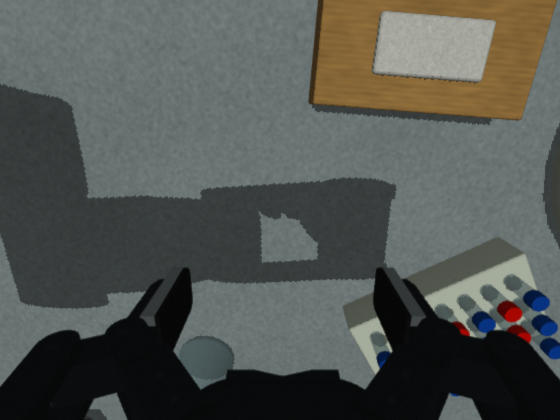

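The top view shows the nut near (261,223), the ball near (208,196) and the mill turned by about 15°. Next I'll measure these from depth.

```bash
cat > h.py <<'E'
import numpy as np, cv2
from rig import r, eyes
from scipy.spatial.transform import Rotation as R
def cloud(n):
    s=r.sense() if n=="wrist" else None
    f=eyes.grab_frame(n); d=f["depth"]; H,W=d.shape
    fl=H/2/np.tan(np.radians(f["vertical_fov"]/2))
    u,v=np.meshgrid(np.arange(W),np.arange(H))
    P=np.stack([(u-f["cx"])/fl*d,(v-f["cy"])/fl*d,d],-1)
    if n=="wrist":
        T=np.eye(4);T[:3,:3]=R.from_euler("xyz",s["tcp_rot"]).as_matrix();T[:3,3]=s["eef_pos"]
        M=T@f["hand_eye"]
    else: M=np.linalg.inv(f["camera_from_world"])
    return f["frame"],P@M[:3,:3].T+M[:3,3],d
E
python3 - <<'E'
from h import *
for n in ["top","side"]:
    im,P,d=cloud(n)
    if n=="top":
        x0,y0,x1,y1=180,140,340,300
    else: x0,y0,x1,y1=210,170,380,330
    c=cv2.resize(im[y0:y1,x0:x1],None,fx=3.7,fy=3.7,interpolation=cv2.INTER_CUBIC)[:600,:800]
    cv2.imwrite(f"pics/{n}z.png",c[:,:,::-1])
    z=P[...,2]
    # housing top
    m=(z>70)&(z<84)&(P[...,0]>250)&(abs(P[...,1])<300)&(im.min(-1)>150)
    p=P[m][:,:2].astype(np.float32); print(n,m.sum(),np.median(z[m]),cv2.minAreaRect(p))
    # tray/blocks-level, nut
    m=(z>222)&(z<250)&(abs(P[...,1])<200)&(P[...,0]>300)&(P[...,0]<800)
    print("nut top",m.sum(),P[m].mean(0),P[m].min(0),P[m].max(0))
    m=(z>172)&(z<250)&(abs(P[...,1])<250)&(P[...,0]>300)&(P[...,0]<800)&(im.max(-1)<50)
    print("dark",m.sum());
    q=P[m]; 
    b=q[q[:,1]>80]; 
    if len(b): print("ball",len(b),np.median(b,0),b.min(0),b.max(0))
    b=q[q[:,1]<=80]; 
    if len(b): print("nutdark",len(b),np.median(b,0),b.min(0),b.max(0))
E
```

```text
top 5091 77.29242215816794 ((554.5184326171875, 21.39459228515625), (289.5941162109375, 289.5538635253906), 73.03980255126953)
nut top 154 [555.34335296  21.52555398 231.21228837] [538.32304952   3.74467484 222.29439809] [574.00096348  39.19869303 249.7356255 ]
dark 55
ball 55 [632.94492926 169.35635883 203.11593718] [622.09830207 159.06346182 193.63420338] [645.13427608 179.06886149 210.46119332]
side 4597 78.63805108719691 ((555.11083984375, 23.93231201171875), (298.462890625, 296.6490173339844), 73.1591567993164)
nut top 169 [554.83964861  29.41006863 232.50450214] [536.0597926    7.26493466 222.56848388] [574.96275658  46.09352143 248.91737876]
dark 86
ball 78 [629.18979911 178.34544446 202.30147144] [619.02793795 162.79468082 189.91575409] [641.19115343 185.93211061 208.01877974]
nutdark 8 [547.74945876  39.03326674 215.30655336] [537.72801566  26.8465726  208.44694488] [565.73097409  45.83878226 222.56848388]
```

```bash
ls pics
```

```text
side0.png
sidez.png
top0.png
topz.png
wrist0.png
```

View pics/topz.png

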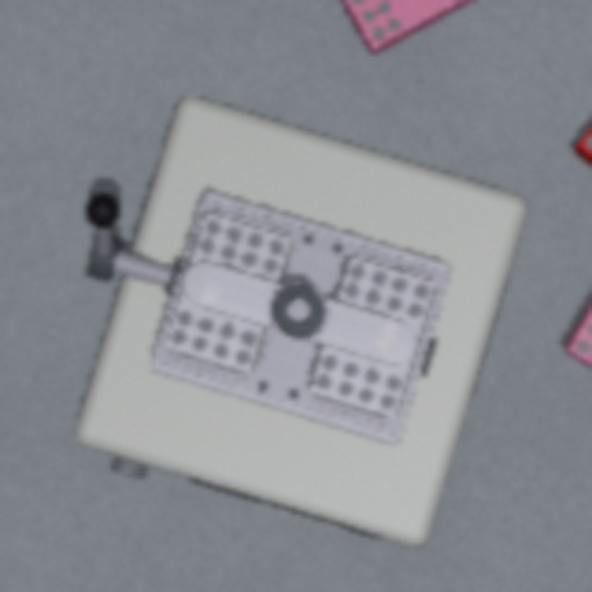

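View pics/sidez.png

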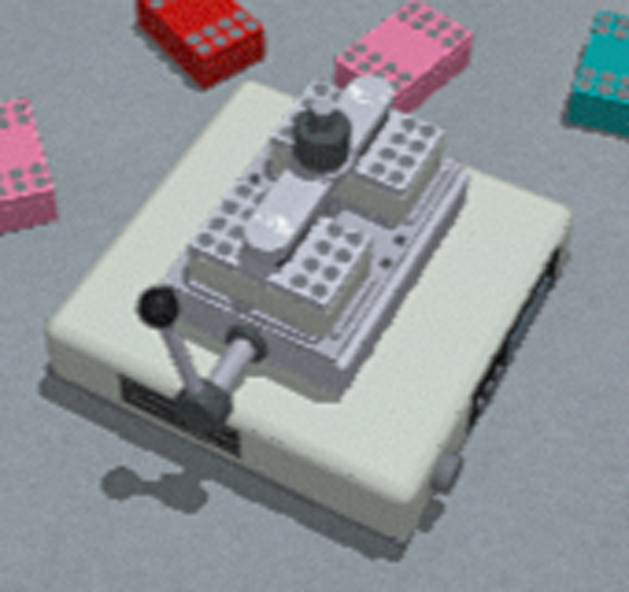

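Request:
servo_tool(rows=[[[2.8, -2.4, 1.5], -0.124, 0], [[2.8, -2.4, 1.5], -0.124, 0], [[2.8, -2.4, 1.5], -0.124, 0], [[2.8, -2.4, 1.5], -0.124, 0], [[2.8, -2.4, 0], -0.124, 0]])

```text
clock: 0.67
eef_pos: [323.9, 477.8, 305.4]
tcp_rot: [3.137, -0.001, 2.22]
contact_force: [1.0, 1.0, -0.7]
opening: 0.301
```

Request:
servo_tool(rows=[[[2.8, -2.4, 0], -0.124, 0], [[2.8, -2.4, 0], -0.124, 0], [[2.8, -2.4, 0], -0.124, 0], [[2.8, -2.4, 0], -0.124, 0], [[2.8, -2.4, 0], -0.124, 0]])

```text
clock: 1.08
eef_pos: [463.3, 356.4, 302.4]
tcp_rot: [3.142, -0.0, 1.6]
contact_force: [0.8, -0.1, -0.0]
opening: 0.001
```

Request:
servo_tool(rows=[[[2.8, -2.4, 0], -0.124, 0], [[2.8, -2.4, 0], -0.124, 0], [[2.8, -2.4, 0], -0.124, 0], [[2.8, -2.4, 0], -0.124, 0], [[2.8, -2.4, 0], -0.124, 0]])

```text
clock: 1.5
eef_pos: [603.4, 236.4, 302.3]
tcp_rot: [-3.142, -0.0, 0.98]
contact_force: [1.2, 0.5, 0.0]
opening: 0.002
```

Request:
servo_tool(rows=[[[2.8, -2.4, 0], -0.124, 0], [[2.8, -2.4, 0], -0.124, 0], [[2.8, -2.4, 0], -0.124, 0], [[0, 0, 0], -0.124, 0], [[0, 0, 0], -0.124, 0]])

```text
clock: 1.92
eef_pos: [687.5, 163.8, 301.4]
tcp_rot: [3.142, 0.001, 0.357]
contact_force: [-0.5, -0.7, 0.0]
opening: -0.001
```

Request:
servo_tool(rows=[[[0, -0.2, 0], -0.124, 0], [[0, -0.2, 0], -0.124, 0], [[0, -0.2, 0], -0.124, 0], [[0, -0.2, 0], -0.124, 0], [[0, -0.2, 0], -0.124, 0]])

```text
clock: 2.33
eef_pos: [686.1, 155.7, 302.0]
tcp_rot: [3.141, 0.0, -0.26]
contact_force: [-0.6, -0.1, 0.1]
opening: 0.002
```

Request:
servo_tool(rows=[[[0, 0, 0], -0.033, 0]])

```text
clock: 2.42
eef_pos: [686.1, 155.5, 302.0]
tcp_rot: [3.141, 0.0, -0.295]
contact_force: [0.2, 0.6, 0.6]
opening: 0.0
```

Run:
```python
from h import *
s=r.sense();print(s["qpos"],s["eef_pos"],s["tcp_rot"])
im,P,d=cloud("wrist")
cv2.imwrite("pics/w1.png",im[:,:,::-1])
np.save("w1.npy",P)
c=np.array([555,21.5]);a=-0.296
M=np.array([[np.cos(a),np.sin(a)],[-np.sin(a),np.cos(a)]])
Q=(P[...,:2]-c)@M.T
z=P[...,2]
dark=im.max(-1)<60
m=dark&(z>165)&(z<212)&(Q[...,1]>130)&(Q[...,1]<200)&(abs(Q[...,0]-33)<35)
p=P[m]
from scipy.optimize import least_squares
# sphere fit, R=14
s=least_squares(lambda t:np.linalg.norm(p-t,axis=1)-14,p.mean(0)-[0,0,8],loss="soft_l1")
print("ball",len(p),s.x,np.sqrt(np.mean(s.fun**2)),(s.x[:2]-c)@M.T)
```

```text
[ 2.20754503e-01  4.32424678e-01  1.38211037e+00 -1.19490694e-04
  1.32751210e+00  2.08634239e+00] [686.10456424 155.46783397 302.04619063] [ 3.14126770e+00  3.38248036e-04 -2.94762804e-01]
ball 28 [633.79905351 171.18954848 191.84798094] 0.20715411449994534 [ 31.70823711 166.16509699]
```

View pics/w1.png

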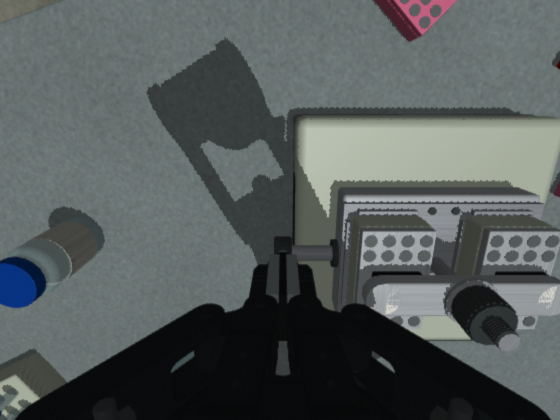

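The ball centre is at (634,171,192), so the pivot comes out at z = 102.5. I'll lower the closed fingers behind the ball and start feeling.

Request:
servo_tool(rows=[[[0, 0, -3.3], 0, 0], [[0, 0, -3.3], 0, 0], [[0, 0, -3.3], 0, 0], [[-0.96, 0.29, 0], 0, 0], [[-0.96, 0.29, 0], 0, 0]])

```text
clock: 2.88
eef_pos: [665.3, 161.5, 201.5]
tcp_rot: [3.14, 0.004, -0.287]
contact_force: [0.7, -0.2, 1.4]
opening: -0.0
```

Request:
servo_tool(rows=[[[-0.57, 0.175, 0], 0, 0], [[0, 0, 0], 0, 0], [[0, 0, 0], 0, 0]])

```text
clock: 3.13
eef_pos: [662.1, 164.0, 206.0]
tcp_rot: [-3.14, -0.003, -0.286]
contact_force: [0.2, -0.3, -0.1]
opening: 0.008
```

Request:
servo_tool(rows=[[[-0.19, 0.058, 0], 0, 0], [[-0.19, 0.058, 0], 0, 0], [[0, 0, 0], 0, 0]])

```text
clock: 3.38
eef_pos: [657.5, 164.7, 204.0]
tcp_rot: [-3.141, -0.001, -0.287]
contact_force: [0.1, 0.7, -0.8]
opening: 0.001
```

Request:
servo_tool(rows=[[[-0.19, 0.058, 0], 0, 0], [[-0.19, 0.058, 0], 0, 0], [[0, 0, 0], 0, 0]])

```text
clock: 3.63
eef_pos: [654.7, 165.6, 204.3]
tcp_rot: [-3.141, -0.003, -0.287]
contact_force: [3.6, -1.2, 4.9]
opening: -0.003
```

Request:
servo_tool(rows=[[[-0.19, 0.058, 0], 0, 0], [[-0.19, 0.058, 0], 0, 0], [[0, 0, 0], 0, 0]])

```text
clock: 3.88
eef_pos: [650.3, 167.0, 203.8]
tcp_rot: [-3.141, -0.001, -0.287]
contact_force: [3.1, -0.2, 3.6]
opening: 0.002
```

The force has a large vertical part, so the tip is touching high on the ball. I'll back off, lower, and push again.

Request:
servo_tool(rows=[[[0.76, -0.23, 0], 0, 0], [[0, 0, -1.1], 0, 0], [[-0.19, 0.058, 0], 0, 0], [[0, 0, 0], 0, 0]])

```text
clock: 4.22
eef_pos: [654.1, 164.9, 190.2]
tcp_rot: [3.14, 0.004, -0.287]
contact_force: [-0.6, -1.0, 0.5]
opening: -0.001
```

Request:
servo_tool(rows=[[[-0.19, 0.058, 0], 0, 0], [[-0.19, 0.058, 0], 0, 0], [[0, 0, 0], 0, 0]])

```text
clock: 4.47
eef_pos: [651.3, 166.5, 192.3]
tcp_rot: [3.141, 0.0, -0.287]
contact_force: [0.3, -0.1, 0.3]
opening: 0.001
```

Request:
servo_tool(rows=[[[-0.19, 0.058, 0], 0, 0], [[-0.19, 0.058, 0], 0, 0], [[0, 0, 0], 0, 0]])

```text
clock: 4.72
eef_pos: [648.3, 167.6, 192.9]
tcp_rot: [-3.141, -0.001, -0.287]
contact_force: [1.8, -1.1, 2.1]
opening: 0.0
```

Request:
servo_tool(rows=[[[-0.19, 0.058, 0], 0, 0], [[-0.19, 0.058, 0], 0, 0], [[0, 0, 0], 0, 0]])

```text
clock: 4.97
eef_pos: [644.0, 168.8, 192.5]
tcp_rot: [-3.141, -0.0, -0.287]
contact_force: [2.1, -1.1, 1.8]
opening: 0.001
```

Request:
servo_tool(rows=[[[-0.19, 0.058, 0], 0, 0], [[-0.19, 0.058, 0], 0, 0], [[0, 0, 0], 0, 0]])

```text
clock: 5.22
eef_pos: [639.9, 169.9, 192.2]
tcp_rot: [3.142, 0.0, -0.287]
contact_force: [2.5, 0.3, 1.1]
opening: -0.001
```

Request:
servo_tool(rows=[[[-0.19, 0.058, 0], 0, 0], [[-0.19, 0.058, 0], 0, 0], [[0, 0, 0], 0, 0]])

```text
clock: 5.47
eef_pos: [636.1, 171.1, 192.2]
tcp_rot: [3.141, 0.0, -0.287]
contact_force: [1.3, 0.2, 0.8]
opening: 0.005
```

Request:
servo_tool(rows=[[[-0.19, 0.058, 0], 0, 0], [[-0.19, 0.058, 0], 0, 0], [[0, 0, 0], 0, 0]])

```text
clock: 5.72
eef_pos: [633.0, 172.1, 192.6]
tcp_rot: [-3.141, -0.001, -0.287]
contact_force: [2.9, -2.7, 2.2]
opening: -0.0
```

Request:
servo_tool(rows=[[[-0.19, 0.058, 0], 0, 0], [[-0.19, 0.058, 0], 0, 0], [[0, 0, 0], 0, 0]])

```text
clock: 5.97
eef_pos: [630.0, 173.1, 193.1]
tcp_rot: [-3.141, -0.003, -0.287]
contact_force: [5.5, -2.0, 4.2]
opening: -0.0
```

Request:
servo_tool(rows=[[[-0.19, 0.058, 0], 0, 0], [[-0.19, 0.058, 0], 0, 0], [[0, 0, 0], 0, 0]])

```text
clock: 6.22
eef_pos: [626.9, 174.1, 193.6]
tcp_rot: [-3.141, -0.004, -0.287]
contact_force: [6.6, -3.0, 6.5]
opening: -0.004
```

Request:
servo_tool(rows=[[[0.95, -0.29, 0], 0, 0], [[1.9, -0.58, 0], 0, 0], [[1.9, -0.58, 3], 0, 0], [[0, 0, 4], 0, 0], [[0, 0, 0], 0, 0]])

```text
clock: 6.63
eef_pos: [675.9, 160.3, 268.9]
tcp_rot: [-3.137, -0.006, -0.288]
contact_force: [-0.0, -0.1, 2.0]
opening: 0.001
```

```bash
cat >> h.py <<'E'
c=np.array([555,21.5]);a=-0.296
M=np.array([[np.cos(a),np.sin(a)],[-np.sin(a),np.cos(a)]])
from scipy.optimize import least_squares
def ball(tag,view="wrist"):
    im,P,d=cloud(view)
    cv2.imwrite(f"pics/{tag}.png",im[:,:,::-1])
    Q=(P[...,:2]-c)@M.T; z=P[...,2]
    m=(im.max(-1)<60)&(z>120)&(z<214)&(abs(Q[...,1]-166)<16)&(Q[...,0]<55)&(Q[...,0]>-120)
    dd=np.hypot(Q[...,0]+0.8,z-102.5)
    m&=(dd>82)&(dd<111)
    p=P[m]
    if len(p)<8: print("few",len(p)); return im,P,d
    s=least_squares(lambda t:np.linalg.norm(p-t,axis=1)-14,p.mean(0)-[0,0,8],loss="soft_l1")
    b=(s.x[:2]-c)@M.T
    q=np.radians(20)-np.arctan2(b[0]+0.8,s.x[2]-102.5)
    print(view,"ball",len(p),s.x.round(1),b.round(1),"rms",np.sqrt(np.mean(s.fun**2)).round(2),"rad",np.hypot(b[0]+.8,s.x[2]-102.5).round(1),"q",q.round(3),"draw",(9*(np.cos(q-1.65)+.08)).round(2))
    return im,P,d
E
python3 - <<'E'
from h import *
s=r.sense();print(s["eef_pos"],s["contact_force"])
im,P,d=ball("w2"); ball("s2","side"); ball("t2","top")
E
```

```text
[675.92221103 160.34480679 268.86374768] [-0.00747135 -0.09756715  1.95957711]
few 0
side ball 87 [614.  178.1 197.3] [ 10.8 167. ] rms 1.28 rad 95.5 q 0.227 draw 2.05
top ball 75 [613.7 175.7 196. ] [ 11.2 164.6] rms 1.78 rad 94.3 q 0.221 draw 2.0
```

View pics/w2.png

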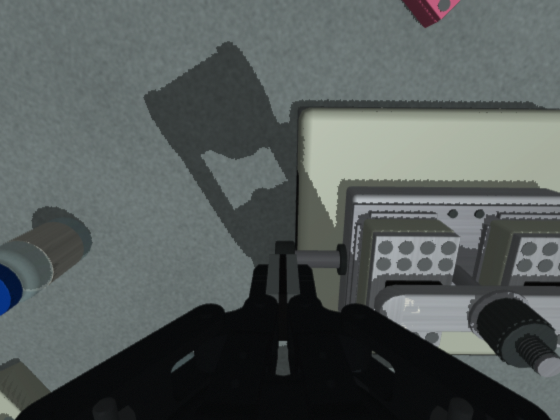

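```bash
cat >> h.py <<'E'
def nut():
    for n in ["top","side","wrist"]:
        im,P,d=cloud(n)
        g=im.astype(int); z=P[...,2]; rr=np.hypot(P[...,0]-555,P[...,1]-22)
        m=(rr<32)&(z>206)&(z<260)
        p=P[m]; h=np.histogram(p[:,2],bins=np.arange(206,260,2))
        print(n,m.sum(),list(zip(h[1][:-1].astype(int),h[0])))
        dk=m&(im.max(-1)<120)
        if n!="top":
            q=P[dk&(z<232)]; 
            if len(q)<20: continue
            s=least_squares(lambda t:np.hypot(q[:,0]-t[0],q[:,1]-t[1])-19.5,[555,22],loss="soft_l1",f_scale=.5); print(" cyl fit",len(q),s.x,np.abs(s.fun).mean())
        else:
            t=m&(z<236)&(z>218); print(" mean",P[t].mean(0),cv2.minEnclosingCircle(P[t][:,:2].astype(np.float32)))
        b=(abs((P[...,:2]-c)@M.T-[0,0])[...,0]<12); Q=((P[...,:2]-c)@M.T)[...,1]; b&=(abs(Q)>30)&(abs(Q)<75)&(z>185)&(z<205); print(" bridge z",np.median(z[b]),b.sum())
E
python3 - <<'E'
from h import *
nut()
E
```

```text
top 161 [(np.int64(206), np.int64(1)), (np.int64(208), np.int64(0)), (np.int64(210), np.int64(0)), (np.int64(212), np.int64(0)), (np.int64(214), np.int64(1)), (np.int64(216), np.int64(4)), (np.int64(218), np.int64(5)), (np.int64(220), np.int64(13)), (np.int64(222), np.int64(21)), (np.int64(224), np.int64(36)), (np.int64(226), np.int64(27)), (np.int64(228), np.int64(14)), (np.int64(230), np.int64(4)), (np.int64(232), np.int64(2)), (np.int64(234), np.int64(1)), (np.int64(236), np.int64(2)), (np.int64(238), np.int64(2)), (np.int64(240), np.int64(9)), (np.int64(242), np.int64(6)), (np.int64(244), np.int64(8)), (np.int64(246), np.int64(4)), (np.int64(248), np.int64(1)), (np.int64(250), np.int64(0)), (np.int64(252), np.int64(0)), (np.int64(254), np.int64(0)), (np.int64(256), np.int64(0))]
 mean [555.05447136  21.65978312 225.24375871] ((555.564697265625, 21.416349411010742), 19.82418441772461)
 bridge z 191.55024602273318 274
side 230 [(np.int64(206), np.int64(11)), (np.int64(208), np.int64(9)), (np.int64(210), np.int64(2)), (np.int64(212), np.int64(8)), (np.int64(214), np.int64(9)), (np.i
[... 945 characters left out ...]
p.int64(175)), (np.int64(220), np.int64(198)), (np.int64(222), np.int64(268)), (np.int64(224), np.int64(1013)), (np.int64(226), np.int64(374)), (np.int64(228), np.int64(89)), (np.int64(230), np.int64(97)), (np.int64(232), np.int64(107)), (np.int64(234), np.int64(95)), (np.int64(236), np.int64(91)), (np.int64(238), np.int64(87)), (np.int64(240), np.int64(120)), (np.int64(242), np.int64(268)), (np.int64(244), np.int64(24)), (np.int64(246), np.int64(0)), (np.int64(248), np.int64(0)), (np.int64(250), np.int64(0)), (np.int64(252), np.int64(0)), (np.int64(254), np.int64(0)), (np.int64(256), np.int64(0))]
 cyl fit 3158 [555.79920997  21.96586026] 3.1837968961021628
 bridge z 191.69445997727686 1843
```

The nut is centred at (555.4,21.7) with its top near z = 225. The bite gap is about 2.1 mm and should be 7.1 mm, so it needs about 3.95 rad of loosening. I'll move over the nut.

Request:
servo_tool(rows=[[[-2.41, -2.77, 0], 0, 6.5], [[-2.41, -2.77, 0], 0, 6.5], [[-2.41, -2.77, 0], 0, 6.5], [[-2.41, -2.77, 0], 0, 6.5], [[-2.41, -2.77, 0], 0, 6.5]])

```text
clock: 7.35
eef_pos: [549.9, 20.6, 260.9]
tcp_rot: [3.141, 0.002, -0.287]
contact_force: [0.8, -0.2, 0.3]
opening: 0.705
```

Request:
servo_tool(rows=[[[0, 0, 0], 0, 6.5], [[0, 0, 0], 0, 6.5]])

```text
clock: 7.52
eef_pos: [550.6, 20.4, 261.6]
tcp_rot: [3.141, 0.002, -0.289]
contact_force: [0.8, 0.4, 1.0]
opening: 0.76
```

Request:
servo_tool(rows=[[[0.49, 0.12, -1], 0, 6.5], [[0, 0, -2], 0, 6.5], [[0, 0, -2], 0, 6.5], [[0, 0, 0], 0, 6.5], [[0, 0, 0], 0, 6.5]])

```text
clock: 7.93
eef_pos: [556.9, 23.5, 210.6]
tcp_rot: [3.141, 0.003, -0.286]
contact_force: [-0.0, 1.1, 0.6]
opening: 0.761
```

Run:
```python
from h import *
print(r.sense()["eef_pos"],r.sense()["qpos"])
for n in ["wrist","side"]:
    im,P,d=cloud(n); cv2.imwrite(f"pics/{n}3.png",(im if n=="wrist" else cv2.resize(im[170:330,210:380],None,fx=3.5,fy=3.5))[:,:,::-1])
```

```text
[556.88992873  23.51958459 210.6320677 ] [3.94052243e-02 2.83799164e-01 1.80867273e+00 2.17385654e-04
 1.05239167e+00 1.89622629e+00]
```

View pics/wrist3.png

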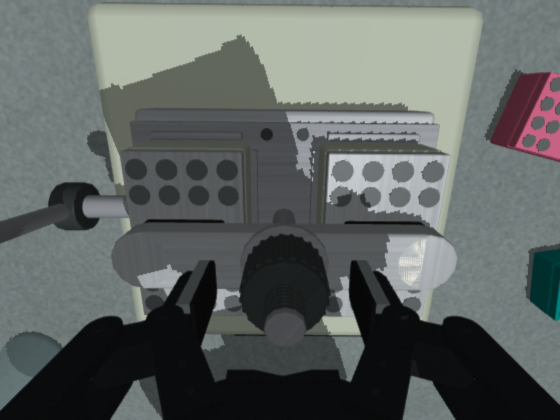

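View pics/side3.png

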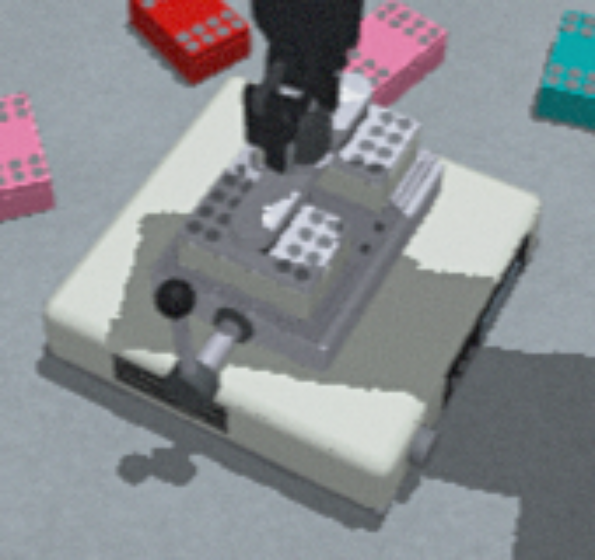

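The nut sits centred between the fingers, so I'll grip it.

Request:
servo_tool(rows=[[[-0.12, -0.15, 0], 0, 3.4], [[0, 0, 0], 0, 3.4], [[0, 0, 0], 0, 3.4], [[0, 0, 0], 0, 3.4], [[0, 0, 0], 0, 3.4]], squeeze=100)

```text
clock: 8.45
eef_pos: [556.9, 22.5, 214.1]
tcp_rot: [-3.138, -0.002, -0.288]
contact_force: [-0.6, 7.4, 6.9]
opening: 0.43
```

Request:
servo_tool(rows=[[[0, 0, 0], 0.06, 3.4], [[0, 0, 0.016], 0.124, 3.4], [[0, 0, 0.016], 0.124, 3.4]])

```text
clock: 8.7
eef_pos: [556.9, 22.6, 214.5]
tcp_rot: [-3.139, -0.003, 0.024]
contact_force: [-0.5, 7.3, 7.8]
opening: 0.424
```

Run:
```python
from h import *
s=r.sense();print(s["wrist_torque"],s["eef_pos"],s["opening"],s["contact_force"],s["tcp_rot"])
```

```text
[ 1.22000376  0.17538973 -0.88558555] [556.92120901  22.55750788 214.47022812] 0.4238585895447038 [-0.51846217  7.31838592  7.77435328] [-3.13867207 -0.00318193  0.02445118]
```

Request:
servo_tool(rows=[[[0, 0, 0.03], 0.124, 3.4], [[0, 0, 0.03], 0.124, 3.4], [[0, 0, 0.03], 0.124, 3.4], [[0, 0, 0.03], 0.124, 3.4], [[0, 0, 0.03], 0.124, 3.4]])

```text
clock: 9.12
eef_pos: [556.9, 22.7, 215.4]
tcp_rot: [-3.141, -0.004, 0.645]
contact_force: [1.3, 8.2, 0.4]
opening: 0.422
```

Request:
servo_tool(rows=[[[0, 0, 0.02], 0.124, 3.4], [[0, 0, 0.02], 0.124, 3.4], [[0, 0, 0.02], 0.124, 3.4], [[0, 0, 0.02], 0.124, 3.4], [[0, 0, 0.02], 0.124, 3.4]])

```text
clock: 9.53
eef_pos: [556.7, 22.8, 216.2]
tcp_rot: [3.14, -0.004, 1.265]
contact_force: [1.9, 9.0, 0.5]
opening: 0.423
```

Request:
servo_tool(rows=[[[0, 0, 0.016], 0.124, 3.4], [[0, 0, 0.016], 0.124, 3.4], [[0, 0, 0.016], 0.124, 3.4], [[0, 0, 0.016], 0.124, 3.4], [[0, 0, 0.016], 0.124, 3.4]])

```text
clock: 9.95
eef_pos: [556.5, 22.8, 216.9]
tcp_rot: [3.139, -0.003, 1.885]
contact_force: [1.1, 8.3, 0.9]
opening: 0.423
```

Request:
servo_tool(rows=[[[0, 0, 0.016], 0.124, 3.4], [[0, 0, 0.016], 0.124, 3.4], [[0, 0, 0.016], 0.124, 3.4], [[0, 0, 0.016], 0.124, 3.4], [[0, 0, 0.016], 0.124, 3.4]])

```text
clock: 10.37
eef_pos: [556.5, 22.7, 217.7]
tcp_rot: [3.138, -0.0, 2.505]
contact_force: [0.2, 8.6, 1.0]
opening: 0.426
```

Request:
servo_tool(rows=[[[0, 0, 0.016], 0.124, 3.4], [[0, 0, 0.016], 0.124, 3.4], [[0, 0, 0.016], 0.124, 3.4], [[0, 0, 0.016], 0.124, 3.4], [[0, 0, 0.016], 0.124, 3.4]])

```text
clock: 10.78
eef_pos: [556.4, 22.6, 218.5]
tcp_rot: [3.139, 0.002, 3.125]
contact_force: [0.1, 7.8, 1.7]
opening: 0.424
```

Request:
servo_tool(rows=[[[0, 0, 0.016], 0.124, 3.4], [[0, 0, 0.016], 0.124, 3.4], [[0, 0, 0.016], 0.124, 3.4], [[0, 0, 0.016], 0.124, 3.4], [[0, 0, 0], 0, 3.4]])

```text
clock: 11.2
eef_pos: [556.5, 22.5, 219.2]
tcp_rot: [3.14, 0.003, -2.66]
contact_force: [0.5, 8.1, 0.6]
opening: 0.422
```

Run:
```python
from h import *
s=r.sense();print(s["wrist_torque"],s["eef_pos"],s["tcp_rot"],s["qpos"])
```

```text
[1.28364763 0.06181497 0.40369689] [556.47714585  22.48295186 219.17737323] [ 3.14006819e+00  2.96555807e-03 -2.65962768e+00] [ 0.03610614  0.2709829   1.80518398  0.00303687  1.06340949 -2.01813035]
```

Request:
servo_tool(rows=[[[0, 0, 0], 0, 6.5], [[0, 0, 0], 0, 6.5], [[0, 0, 0], 0, 6.5], [[0, 0, 0], 0, 6.5], [[0, 0, 3], 0, 6.5]])

```text
clock: 11.62
eef_pos: [552.9, 20.9, 243.8]
tcp_rot: [3.138, -0.008, -2.667]
contact_force: [-0.5, -0.0, -1.6]
opening: 0.761
```

Request:
servo_tool(rows=[[[0, 0, 3], 0, 6.5], [[0, 0, 0], 0, 6.5]])

```text
clock: 11.78
eef_pos: [558.6, 21.1, 283.7]
tcp_rot: [-3.138, 0.007, -2.667]
contact_force: [0.5, -0.0, 0.4]
opening: 0.761
```

Run:
```python
from h import *
nut()
print(r.sense()["eef_pos"])
ball("s4","side"); ball("w4")
```

```text
top 0 [(np.int64(206), np.int64(0)), (np.int64(208), np.int64(0)), (np.int64(210), np.int64(0)), (np.int64(212), np.int64(0)), (np.int64(214), np.int64(0)), (np.int64(216), np.int64(0)), (np.int64(218), np.int64(0)), (np.int64(220), np.int64(0)), (np.int64(222), np.int64(0)), (np.int64(224), np.int64(0)), (np.int64(226), np.int64(0)), (np.int64(228), np.int64(0)), (np.int64(230), np.int64(0)), (np.int64(232), np.int64(0)), (np.int64(234), np.int64(0)), (np.int64(236), np.int64(0)), (np.int64(238), np.int64(0)), (np.int64(240), np.int64(0)), (np.int64(242), np.int64(0)), (np.int64(244), np.int64(0)), (np.int64(246), np.int64(0)), (np.int64(248), np.int64(0)), (np.int64(250), np.int64(0)), (np.int64(252), np.int64(0)), (np.int64(254), np.int64(0)), (np.int64(256), np.int64(0))]
 mean [nan nan nan] ((0.0, 0.0), 0.0)
 bridge z 196.40609231883968 6
side 225 [(np.int64(206), np.int64(7)), (np.int64(208), np.int64(9)), (np.int64(210), np.int64(10)), (np.int64(212), np.int64(10)), (np.int64(214), np.int64(6)), (np.int64(216), np.int64(7)), (np.int64(218), np.int64(7)), (np.int64(220), np.int
[... 1238 characters left out ...]
.int64(441)), (np.int64(244), np.int64(78)), (np.int64(246), np.int64(0)), (np.int64(248), np.int64(0)), (np.int64(250), np.int64(0)), (np.int64(252), np.int64(0)), (np.int64(254), np.int64(0)), (np.int64(256), np.int64(0))]
 cyl fit 2575 [557.51164394  22.98096045] 3.5067278659133705
 bridge z 196.76072694687772 3670
[555.82148377  21.01033859 278.14419497]
side ball 87 [614.4 178.  197.3] [ 11.2 167. ] rms 1.33 rad 95.6 q 0.223 draw 2.01
wrist ball 9 [614.2 174.6 196.7] [ 12.  163.7] rms 0.16 rad 95.1 q 0.214 draw 1.93h.py:45: RuntimeWarning: Mean of empty slice.
  t=m&(z<236)&(z>218); print(" mean",P[t].mean(0),cv2.minEnclosingCircle(P[t][:,:2].astype(np.float32)))
  ret = um.true_divide(
```

The bridge rose about 5.0 mm, matching 3.91 rad of turn. Now I'll go back behind the ball and feel the new bite.

Request:
servo_tool(rows=[[[2.02, 2.86, 0], -0.124, 0], [[2.02, 2.86, 0], -0.124, 0], [[2.02, 2.86, 0], -0.124, 0], [[2.02, 2.86, 0], -0.124, 0], [[2.02, 2.86, 0], -0.124, 0]])

```text
clock: 12.45
eef_pos: [657.1, 165.4, 276.6]
tcp_rot: [-3.141, -0.002, 2.99]
contact_force: [1.1, -0.5, 0.5]
opening: 0.049
```

Request:
servo_tool(rows=[[[0, 0, 0], -0.124, 0], [[0, 0, 0], -0.03, 0], [[0, 0, 0], 0, 0]])

```text
clock: 12.7
eef_pos: [656.4, 164.7, 276.1]
tcp_rot: [-3.14, -0.003, 2.842]
contact_force: [0.5, 0.1, 0.3]
opening: 0.005
```

Request:
servo_tool(rows=[[[0, 0, -2.5], 0, 0], [[0, 0, -2.5], 0, 0], [[0, 0, -2.5], 0, 0], [[0, 0, 0], 0, 0], [[-0.76, 0.233, 0], 0, 0]])

```text
clock: 13.12
eef_pos: [648.8, 165.6, 201.6]
tcp_rot: [-3.14, -0.002, 2.843]
contact_force: [0.6, 0.3, 0.8]
opening: 0.004
```

Request:
servo_tool(rows=[[[-0.57, 0.175, 0], 0, 0], [[-0.38, 0.117, 0], 0, 0], [[-0.38, 0.117, 0], 0, 0], [[-0.38, 0.117, 0], 0, 0], [[0, 0, 0], 0, 0]])

```text
clock: 13.53
eef_pos: [632.2, 172.2, 204.6]
tcp_rot: [3.14, 0.002, 2.843]
contact_force: [1.3, -0.5, 0.9]
opening: 0.001
```

Request:
servo_tool(rows=[[[-0.38, 0.117, 0], 0, 0], [[-0.38, 0.117, 0], 0, 0], [[-0.38, 0.117, 0], 0, 0], [[0, 0, 0], 0, 0]])

```text
clock: 13.87
eef_pos: [619.8, 175.5, 203.0]
tcp_rot: [-3.141, -0.001, 2.843]
contact_force: [0.5, 0.5, 0.0]
opening: -0.001
```

Request:
servo_tool(rows=[[[-0.38, 0.117, 0], 0, 0], [[-0.38, 0.117, 0], 0, 0], [[-0.38, 0.117, 0], 0, 0], [[-0.38, 0.117, 0], 0, 0], [[0, 0, 0], 0, 0]])

```text
clock: 14.28
eef_pos: [604.4, 180.1, 202.8]
tcp_rot: [-3.141, -0.001, 2.843]
contact_force: [-0.2, -0.2, -0.2]
opening: -0.0
```

Request:
servo_tool(rows=[[[-0.38, 0.117, -0.1], 0, 0], [[-0.38, 0.117, -0.1], 0, 0], [[-0.38, 0.117, -0.1], 0, 0], [[0, 0, 0], 0, 0]])

```text
clock: 14.62
eef_pos: [593.2, 183.7, 199.9]
tcp_rot: [-3.141, -0.001, 2.843]
contact_force: [0.1, 0.2, 0.8]
opening: 0.004
```

Request:
servo_tool(rows=[[[-0.29, 0.088, -0.1], 0, 0], [[-0.29, 0.088, -0.1], 0, 0], [[0, 0, 0], 0, 0]])

```text
clock: 14.87
eef_pos: [587.7, 185.3, 197.9]
tcp_rot: [-3.141, -0.001, 2.843]
contact_force: [0.6, -0.7, 1.6]
opening: -0.002
```

Request:
servo_tool(rows=[[[-0.29, 0.088, -0.15], 0, 0], [[-0.29, 0.088, -0.15], 0, 0], [[0, 0, 0], 0, 0]])

```text
clock: 15.12
eef_pos: [581.8, 187.1, 194.7]
tcp_rot: [-3.141, -0.001, 2.843]
contact_force: [1.2, -0.3, 0.8]
opening: 0.0
```

Run:
```python
from h import *
im,P,d=ball("s5","side");cv2.imwrite("pics/s5z.png",cv2.resize(im[170:330,210:380],None,fx=3.5,fy=3.5)[:,:,::-1])
```

```text
side ball 102 [559.  195.5 185.8] [-47.  167.6] rms 5.27 rad 95.2 q 0.855 draw 7.02
```

View pics/s5z.png

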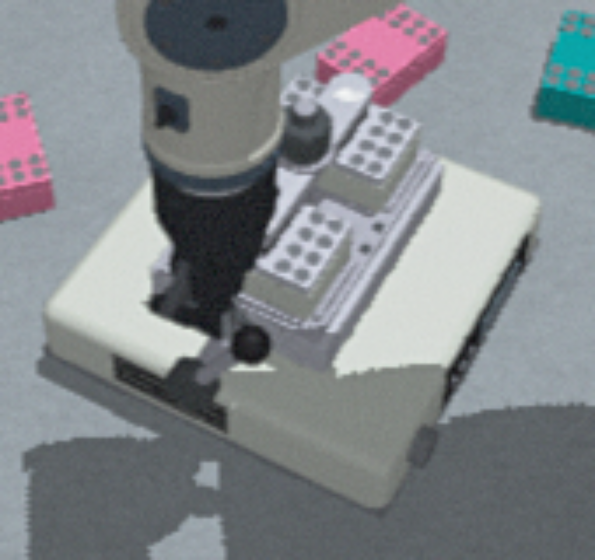

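Request:
servo_tool(rows=[[[-0.36, 0.11, -0.15], 0, 0], [[0, 0, 0], 0, 0], [[0, 0, 0], 0, 0]])

```text
clock: 15.42
eef_pos: [578.6, 188.1, 193.4]
tcp_rot: [-3.141, -0.001, 2.843]
contact_force: [1.4, 0.3, 0.3]
opening: 0.001
```

Request:
servo_tool(rows=[[[-0.36, 0.11, -0.16], 0, 0], [[0, 0, 0], 0, 0], [[0, 0, 0], 0, 0]])

```text
clock: 15.67
eef_pos: [575.2, 189.2, 192.0]
tcp_rot: [-3.141, -0.0, 2.843]
contact_force: [1.1, -0.7, -0.3]
opening: -0.001
```

Request:
servo_tool(rows=[[[-0.36, 0.11, -0.17], 0, 0], [[0, 0, 0], 0, 0], [[0, 0, 0], 0, 0]])

```text
clock: 15.92
eef_pos: [571.8, 190.3, 190.3]
tcp_rot: [3.142, 0.0, 2.843]
contact_force: [3.3, -1.0, -1.2]
opening: -0.0
```

Run:
```python
from h import *
im,P,d=ball("s6","side")
```

```text
side ball 103 [549.4 198.2 178.8] [-56.9 167.3] rms 4.76 rad 94.7 q 0.983 draw 7.79
```

Request:
servo_tool(rows=[[[-0.36, 0.11, -0.25], 0, 0], [[-0.36, 0.11, -0.25], 0, 0], [[0, 0, 0], 0, 0], [[0, 0, 0], 0, 0]])

```text
clock: 16.3
eef_pos: [564.6, 192.6, 185.4]
tcp_rot: [3.141, 0.0, 2.843]
contact_force: [3.1, -2.2, 0.8]
opening: -0.002
```

Run:
```python
from h import *
im,P,d=ball("s7","side"); print(r.sense()["contact_force"])
```

```text
side ball 102 [542.6 199.8 172.8] [-63.9 167. ] rms 5.23 rad 94.4 q 1.081 draw 8.3
[ 3.96009664 -1.14243788  0.73555029]
```

Request:
servo_tool(rows=[[[-0.36, 0.11, -0.27], 0, 0], [[-0.36, 0.11, -0.27], 0, 0], [[0, 0, 0], 0, 0], [[0, 0, 0], 0, 0]])

```text
clock: 16.68
eef_pos: [557.7, 194.7, 180.0]
tcp_rot: [3.141, 0.001, 2.843]
contact_force: [3.8, -1.7, 0.2]
opening: 0.002
```

Run:
```python
from h import *
im,P,d=ball("s8","side"); print(r.sense()["contact_force"])
im,P,d=ball("s8b","side"); print(r.sense()["contact_force"])
```

```text
side ball 103 [535.7 201.7 165.6] [-71.1 166.7] rms 5.01 rad 94.4 q 1.188 draw 8.78
[ 4.68394214 -2.32472683  0.24011204]
side ball 104 [536.6 202.1 166.2] [-70.3 167.3] rms 5.75 rad 94.2 q 1.178 draw 8.74
[ 4.1113478  -2.15469148  0.44632453]
```

The push takes only about 3.3 N near 1.2 rad, which suggests it is slightly loose. I'll release and read the angle it springs back to.

Request:
servo_tool(rows=[[[0.95, -0.29, 0.5], 0, 0], [[2.3, -0.7, 1.5], 0, 0], [[3, -0.92, 2], 0, 0], [[3, -0.92, 2.5], 0, 0], [[0, 0, 2], 0, 0]])

```text
clock: 17.2
eef_pos: [654.0, 164.8, 266.4]
tcp_rot: [3.141, 0.001, 2.841]
contact_force: [-0.4, 0.5, -0.1]
opening: -0.001
```

Run:
```python
from h import *
print(r.sense()["eef_pos"],r.sense()["contact_force"])
for i in range(3): ball(f"s9{i}","side");ball(f"t9{i}","top")
im,P,d=ball("w9")
```

```text
[654.01198123 164.77600327 266.40009344] [-0.44899332  0.50735747 -0.08909271]
side ball 95 [562.9 192.7 188.1] [-42.4 166.1] rms 1.47 rad 95.1 q 0.801 draw 6.67
top ball 76 [563.5 191.4 186.4] [-41.4 165. ] rms 2.0 rad 93.2 q 0.8 draw 6.66
side ball 94 [563.6 192.9 188.3] [-41.8 166.5] rms 1.42 rad 95.1 q 0.794 draw 6.62
top ball 78 [563.  190.4 186.5] [-41.6 163.9] rms 2.18 rad 93.4 q 0.802 draw 6.67
side ball 96 [563.8 193.4 188.2] [-41.7 167. ] rms 1.33 rad 95.0 q 0.794 draw 6.62
top ball 78 [563.4 191.1 187.4] [-41.4 164.7] rms 1.82 rad 94.1 q 0.795 draw 6.63
wrist ball 1722 [563.9 192.5 186.4] [-41.4 166.1] rms 0.48 rad 93.2 q 0.8 draw 6.66
```

View pics/s90.png

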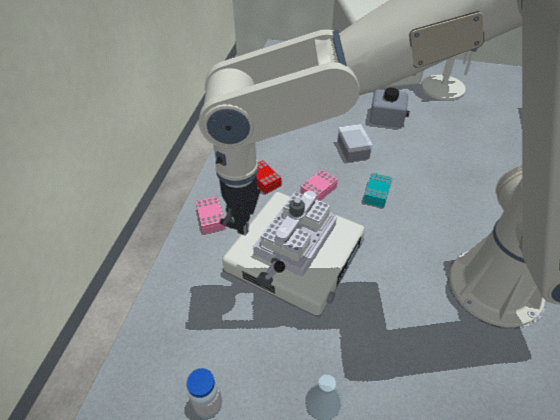

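Releasing fast may have let the lever overshoot back, and the force reading disagrees with the spring-back angle. I'll push again slowly, taking force samples, then ease it back slowly.

Request:
servo_tool(rows=[[[-1.9, 0.58, -2.3], 0, 0], [[-1.9, 0.58, -2.3], 0, 0], [[-1.4, 0.43, -2.3], 0, 0], [[0, 0, 0], 0, 0], [[0, 0, 0], 0, 0]])

```text
clock: 17.97
eef_pos: [596.2, 182.3, 194.5]
tcp_rot: [-3.139, -0.003, 2.844]
contact_force: [0.2, -0.3, 1.1]
opening: 0.003
```

```bash
cat >> h.py <<'E'
def feel(qb=None,n=6,view=True):
    """n camera calls as time passers for averaging the force, q from side ball"""
    F=[];
    for i in range(n):
        F.append(np.r_[r.sense()["contact_force"],r.sense()["eef_pos"]])
        f=eyes.grab_frame("side")
    F=np.array(F); m=F.mean(0)
    t=M@(m[3:5]-c); tx=t[0]+.8
    fm=(M@m[:2])
    # q from contact: flank contact at equator-ish: ball mx=tx-25 if tip below centre, else corner
    from scipy.optimize import brentq
    def g(q):
        th=q-.349; bx=-95*np.sin(th); bz=102.5+95*np.cos(th); h=m[5]-11-bz
        off=11+ (14 if h<0 else np.sqrt(max(196-h*h,0)))
        return bx+off-tx
    qs=np.linspace(0,1.7,400); v=np.array([g(q) for q in qs]); k=np.where(v[:-1]*v[1:]<0)[0]
    q=qs[k[0]] if len(k) else np.nan
    th=q-.349; bx=-95*np.sin(th); bz=95*np.cos(th); h=m[5]-11-102.5-bz
    px=bx+(14 if h<0 else np.sqrt(max(196-h*h,0))); pz=bz+max(h,0)
    ft=(pz*fm[0]-px*m[2])/95
    print("tcp",m[3:].round(1),"mx",tx.round(1),"F mx,my,z",fm.round(2),m[2].round(2),"sd",F[:,:3].std(0).round(2),"q_tcp",round(q,3),"draw",(9*(np.cos(q-1.65)+.08)).round(2),"h",h.round(1),"Ftan",ft.round(2))
E
python3 - <<'E'
from h import *
feel()
E
```

```text
tcp [598.6 182.4 196.6] mx -4.5 F mx,my,z [ 0.15 -0.17] 0.27 sd [0.45 0.56 0.65] q_tcp 0.66 draw 5.66 h -7.4 Ftan 0.18
```

Request:
servo_tool(rows=[[[-0.5, 0.15, 0], 0, 0], [[-0.5, 0.15, 0], 0, 0], [[-0.38, 0.116, 0], 0, 0], [[0, 0, 0], 0, 0]])

```text
clock: 18.6
eef_pos: [583.3, 186.6, 196.1]
tcp_rot: [-3.142, -0.0, 2.843]
contact_force: [0.5, 0.4, -0.7]
opening: -0.0
```

```bash
python3 -c "
from h import *
feel(n=4)"
```

```text
tcp [583.6 186.6 196.1] mx -19.9 F mx,my,z [0.04 0.19] -0.4 sd [0.27 0.87 0.25] q_tcp 0.839 draw 6.92 h -1.2 Ftan -0.09
```

Request:
servo_tool(rows=[[[-0.19, 0.058, -0.1], 0, 0], [[-0.19, 0.058, -0.1], 0, 0], [[-0.19, 0.058, -0.1], 0, 0]])

```text
clock: 19.05
eef_pos: [578.6, 188.2, 193.1]
tcp_rot: [3.141, 0.001, 2.843]
contact_force: [1.4, -0.4, 2.0]
opening: 0.001
```

```bash
python3 -c "
from h import *
feel(n=5)"
```

```text
tcp [578.3 188.2 192.9] mx -25.6 F mx,my,z [1.12 0.35] 1.34 sd [0.37 0.48 0.4 ] q_tcp 0.908 draw 7.35 h -1.2 Ftan 1.47
```

Request:
servo_tool(rows=[[[-0.19, 0.058, -0.1], 0, 0], [[-0.19, 0.058, -0.1], 0, 0]])

```text
clock: 19.47
eef_pos: [575.0, 189.3, 191.2]
tcp_rot: [3.141, 0.001, 2.843]
contact_force: [2.9, -1.0, 3.1]
opening: 0.0
```

```bash
python3 -c "
from h import *
feel(n=5)"
```

```text
tcp [574.6 189.4 191. ] mx -29.4 F mx,my,z [2.11 0.17] 1.81 sd [0.72 0.54 0.81] q_tcp 0.954 draw 7.63 h -0.6 Ftan 2.5
```

Request:
servo_tool(rows=[[[-0.19, 0.058, -0.12], 0, 0], [[-0.19, 0.058, -0.12], 0, 0]])

```text
clock: 19.88
eef_pos: [571.2, 190.5, 188.8]
tcp_rot: [3.141, 0.001, 2.843]
contact_force: [3.0, -1.1, 4.7]
opening: -0.002
```

```bash
python3 -c "
from h import *
feel(n=5)"
```

```text
tcp [570.8 190.6 188.6] mx -33.4 F mx,my,z [2.61 0.44] 3.4 sd [0.52 0.55 0.85] q_tcp 1.01 draw 7.94 h 0.1 Ftan 3.65
```

Request:
servo_tool(rows=[[[-0.19, 0.058, -0.12], 0, 0], [[-0.19, 0.058, -0.12], 0, 0]])

```text
clock: 20.3
eef_pos: [567.3, 191.7, 186.4]
tcp_rot: [3.141, 0.001, 2.843]
contact_force: [3.2, -1.2, 4.8]
opening: -0.002
```

```bash
python3 -c "
from h import *
feel(n=5)"
```

```text
tcp [566.9 191.7 186.1] mx -37.4 F mx,my,z [2.66 0.34] 3.74 sd [0.57 0.65 0.6 ] q_tcp 1.065 draw 8.22 h 1.0 Ftan 3.94
```

Request:
servo_tool(rows=[[[-0.19, 0.058, -0.13], 0, 0], [[-0.19, 0.058, -0.13], 0, 0]])

```text
clock: 20.72
eef_pos: [563.6, 192.8, 183.8]
tcp_rot: [3.141, 0.001, 2.843]
contact_force: [4.6, -1.0, 4.7]
opening: -0.003
```

```bash
python3 -c "
from h import *
feel(n=5)"
```

```text
tcp [563.3 192.8 183.5] mx -41.2 F mx,my,z [4.   0.12] 2.57 sd [0.52 0.51 1.11] q_tcp 1.116 draw 8.47 h 1.6 Ftan 4.35
```

Request:
servo_tool(rows=[[[-0.19, 0.058, -0.14], 0, 0], [[-0.19, 0.058, -0.14], 0, 0]])

```text
clock: 21.13
eef_pos: [560.1, 193.9, 180.9]
tcp_rot: [3.141, 0.001, 2.843]
contact_force: [6.5, -3.1, 2.9]
opening: -0.002
```

```bash
python3 -c "
from h import *
feel(n=5);print(r.sense()['clock'])"
```

```text
tcp [559.8 193.9 180.7] mx -44.9 F mx,my,z [5.88 0.17] 1.73 sd [0.48 0.91 0.77] q_tcp 1.172 draw 8.71 h 2.6 Ftan 5.18
21.3833
```

Loaded samples fit a bite of about 0.90–0.93 rad, and the peak push is 5.2 N. I'll ease back slowly to see where the lever comes to rest.

Request:
servo_tool(rows=[[[0.19, -0.058, 0.14], 0, 0], [[0.19, -0.058, 0.14], 0, 0], [[0.19, -0.058, 0.13], 0, 0], [[0.19, -0.058, 0.13], 0, 0], [[0, 0, 0], 0, 0]])

```text
clock: 21.8
eef_pos: [567.4, 191.5, 186.3]
tcp_rot: [-3.142, 0.0, 2.843]
contact_force: [3.3, -0.7, 1.4]
opening: -0.003
```

Request:
servo_tool(rows=[[[0.19, -0.058, 0.12], 0, 0], [[0.19, -0.058, 0.12], 0, 0], [[0.19, -0.058, 0.12], 0, 0], [[0.19, -0.058, 0.12], 0, 0], [[0, 0, 0], 0, 0]])

```text
clock: 22.22
eef_pos: [574.7, 189.1, 191.0]
tcp_rot: [-3.141, -0.0, 2.843]
contact_force: [1.7, -0.5, 0.2]
opening: -0.002
```

```bash
python3 -c "
from h import *
feel(n=3)"
```

```text
tcp [574.6 189.2 190.9] mx -29.3 F mx,my,z [ 2.17 -0.16] 0.32 sd [0.22 0.29 0.16] q_tcp 0.954 draw 7.63 h -0.7 Ftan 1.92
```

Request:
servo_tool(rows=[[[0.19, -0.058, 0.1], 0, 0], [[0.19, -0.058, 0.1], 0, 0], [[0.19, -0.058, 0.1], 0, 0], [[0.19, -0.058, 0.1], 0, 0], [[0.19, -0.058, 0.1], 0, 0]])

```text
clock: 22.78
eef_pos: [584.1, 186.4, 195.9]
tcp_rot: [-3.141, -0.0, 2.843]
contact_force: [0.4, 0.5, 0.4]
opening: -0.002
```

Request:
servo_tool(rows=[[[2, -0.6, 0.5], 0, 0], [[3, -0.9, 2.4], 0, 0], [[2, -0.6, 3], 0, 0], [[0, 0, 2.5], 0, 0], [[0, 0, 0], 0, 0]])

```text
clock: 23.2
eef_pos: [657.5, 165.4, 285.6]
tcp_rot: [3.137, 0.007, 2.842]
contact_force: [0.1, 0.1, 0.8]
opening: -0.002
```

```bash
python3 -c "
from h import *
ball('s11','side'); ball('t11','top'); ball('w11'); ball('w12');s=r.sense();print(s['eef_pos'],s['clock'])"
```

```text
side ball 92 [553.7 196.1 182.5] [-52.2 166.6] rms 1.61 rad 95.1 q 0.921 draw 7.43
top ball 68 [553.  194.2 181.2] [-52.3 164.6] rms 2.6 rad 94.0 q 0.929 draw 7.48
wrist ball 1503 [554.3 195.4 180.6] [-51.4 166.1] rms 0.51 rad 93.0 q 0.924 draw 7.45
wrist ball 1518 [554.3 195.4 180.6] [-51.4 166.1] rms 0.49 rad 93.1 q 0.924 draw 7.45
[653.2395659  165.30886296 278.82743054] 23.4
```

The lever rests at 0.924 rad. Approach and retreat together put the bite at about 0.87–0.92, within the good range, and the 5.2 N peak push is right too. Now I'll flip it over.

Request:
servo_tool(rows=[[[-1.9, 0.58, -2.8], 0, 0], [[-1.9, 0.58, -2.8], 0, 0], [[-1.4, 0.43, -2.8], 0, 0], [[-0.9, 0.27, 0], 0, 0], [[0, 0, 0], 0, 0]])

```text
clock: 23.82
eef_pos: [589.9, 184.1, 194.1]
tcp_rot: [-3.139, -0.005, 2.844]
contact_force: [0.9, 0.9, 1.2]
opening: 0.004
```

Request:
servo_tool(rows=[[[-0.57, 0.175, 0], 0, 0], [[-0.38, 0.116, 0], 0, 0], [[0, 0, 0], 0, 0]])

```text
clock: 24.07
eef_pos: [584.3, 187.3, 197.6]
tcp_rot: [3.14, 0.002, 2.843]
contact_force: [-0.7, 0.1, 0.5]
opening: 0.0
```

```bash
python3 -c "
from h import *
feel(n=2)"
```

```text
tcp [584.4 187.2 197.5] mx -19.4 F mx,my,z [0.21 0.22] 0.7 sd [0.93 0.03 0.2 ] q_tcp 0.835 draw 6.89 h 0.0 Ftan 0.41
```

Request:
servo_tool(rows=[[[-0.43, 0.131, -0.2], 0, 0], [[-0.43, 0.131, -0.2], 0, 0], [[-0.43, 0.131, -0.2], 0, 0], [[-0.38, 0.116, -0.2], 0, 0], [[-0.38, 0.116, -0.2], 0, 0]])

```text
clock: 24.58
eef_pos: [564.0, 193.2, 186.1]
tcp_rot: [3.141, 0.003, 2.843]
contact_force: [7.6, -1.7, -0.9]
opening: 0.0
```

```bash
python3 -c "
from h import *
feel(n=3)"
```

```text
tcp [563.5 193.2 185.9] mx -41.2 F mx,my,z [5.82 0.61] -0.72 sd [1.58 0.44 0.37] q_tcp 1.108 draw 8.43 h 3.5 Ftan 4.04
```

Request:
servo_tool(rows=[[[-0.33, 0.102, -0.22], 0, 0], [[-0.33, 0.102, -0.23], 0, 0], [[-0.3, 0.092, -0.3], 0, 0], [[0, 0, 0], 0, 0]])

```text
clock: 25.07
eef_pos: [554.0, 196.2, 178.3]
tcp_rot: [3.141, 0.002, 2.843]
contact_force: [4.5, -1.8, 1.1]
opening: 0.0
```

```bash
python3 -c "
from h import *
feel(n=3)
ball('s13','side')"
```

```text
tcp [554.  196.2 178.4] mx -51.1 F mx,my,z [ 5.04 -0.02] 0.28 sd [0.39 0.43 0.57] q_tcp 1.253 draw 9.02 h 6.2 Ftan 3.63
side ball 101 [533.4 202.8 162.5] [-73.5 167.1] rms 5.54 rad 94.3 q 1.23 draw 8.94
```

Request:
servo_tool(rows=[[[-0.43, 0.13, -0.45], 0, 0], [[-0.41, 0.125, -0.47], 0, 0], [[-0.42, 0.128, -0.75], 0, 0], [[0, 0, 0], 0, 0]])

```text
clock: 25.6
eef_pos: [539.7, 200.0, 160.7]
tcp_rot: [-3.141, -0.001, 2.843]
contact_force: [1.5, -0.7, -0.0]
opening: -0.001
```

```bash
python3 -c "
from h import *
feel(n=2)
ball('s14','side')"
```

```text
tcp [539.8 200.  160.9] mx -65.8 F mx,my,z [ 0.98 -0.04] 0.05 sd [0.59 0.35 0.06] q_tcp 1.508 draw 9.63 h 9.4 Ftan 0.53
side ball 96 [522.6 205.9 143. ] [-84.8 167. ] rms 7.38 rad 93.2 q 1.471 draw 9.58
```

Request:
servo_tool(rows=[[[-0.28, 0.085, -0.8], 0, 0], [[-0.2, 0.06, -0.7], 0, 0], [[-0.15, 0.05, -0.6], 0, 0], [[0, 0, 0], 0, 0]])

```text
clock: 26.08
eef_pos: [533.3, 201.7, 139.1]
tcp_rot: [-3.14, -0.002, 2.843]
contact_force: [-0.4, 0.2, 0.2]
opening: -0.0
```

```bash
python3 -c "
from h import *
feel(n=2)
ball('s15','side')"
```

```text
tcp [533.5 201.7 139.4] mx -72.4 F mx,my,z [-0.12 -0.02] 0.09 sd [0.24 0.2  0.11] q_tcp nan draw nan h nan Ftan nan
side ball 104 [517.2 215.7 141.8] [-92.8 174.7] rms 11.72 rad 100.1 q 1.516 draw 9.64
```

Request:
servo_tool(rows=[[[-0.1, 0.03, -0.3], 0, 0], [[0, 0, -0.2], 0, 0], [[0, 0, -0.2], 0, 0], [[0, 0, 0], 0, 0]])

```text
clock: 26.57
eef_pos: [536.0, 202.4, 135.1]
tcp_rot: [3.139, 0.005, 2.843]
contact_force: [5.3, -2.5, 6.1]
opening: -0.005
```

Request:
servo_tool(rows=[[[0, 0, -0.2], 0, 0], [[0, 0, -0.2], 0, 0], [[0, 0, 0], 0, 0]])

```text
clock: 26.82
eef_pos: [537.1, 202.5, 132.6]
tcp_rot: [3.138, 0.007, 2.843]
contact_force: [3.1, -5.3, 18.5]
opening: 0.004
```

Firm resistance: the lever is on its stop. I'll retreat upward and look.

Request:
servo_tool(rows=[[[0.1, -0.03, 1], 0, 0], [[0.5, -0.15, 3], 0, 0], [[1, -0.3, 3.8], 0, 0], [[1, -0.3, 3.8], 0, 0], [[2, -0.6, 3], 0, 0]])

```text
clock: 27.23
eef_pos: [578.9, 188.7, 278.8]
tcp_rot: [3.141, 0.0, 2.843]
contact_force: [0.5, 1.7, 0.4]
opening: -0.0
```

```bash
python3 -c "
from h import *
im,P,d=ball('s16','side'); ball('w16'); ball('t16','top')
cv2.imwrite('pics/s16z.png',cv2.resize(im[170:330,210:380],None,fx=3.5,fy=3.5)[:,:,::-1])
s=r.sense();print(s['eef_pos'],s['contact_force'],s['clock'])"
```

```text
side ball 85 [514.8 208.3 118.9] [-92.9 166.9] rms 1.51 rad 93.6 q 1.744 draw 9.68
wrist ball 764 [515.  207.5 117.6] [-92.5 166.2] rms 0.54 rad 92.9 q 1.756 draw 9.67
top ball 66 [513.8 205.9 118.3] [-93.2 164.3] rms 2.59 rad 93.7 q 1.751 draw 9.67
[581.70662689 188.50988086 278.6370935 ] [-0.61625494  1.17187598 -0.44077509] 27.3833
```

View pics/s16z.png

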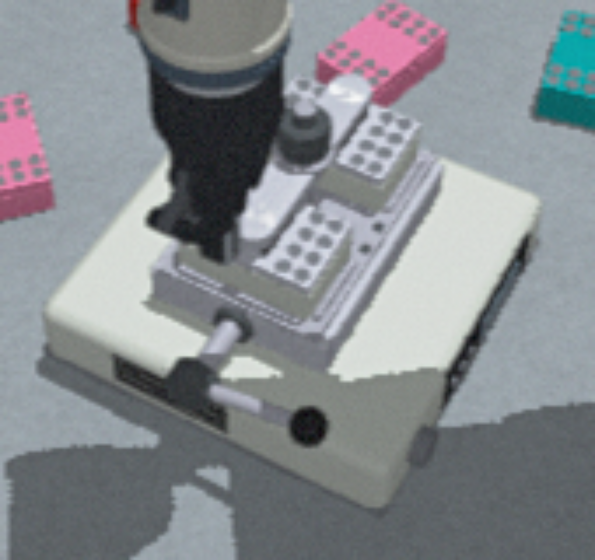

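View pics/w16.png

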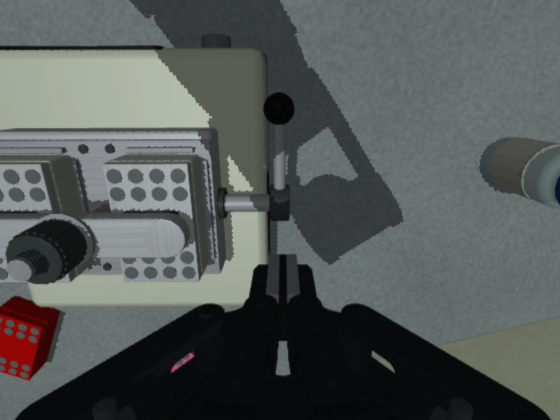

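Request:
servo_tool(rows=[[[0, 0, 0], 0, 0], [[0, 0, 0], 0, 0]])

```text
clock: 27.55
eef_pos: [578.3, 188.2, 274.2]
tcp_rot: [-3.14, -0.002, 2.843]
contact_force: [0.3, -0.3, -0.3]
opening: -0.003
```

```bash
python3 -c "
from h import *
print(r.sense()['contact_force']); print(r.sign_off())"
```

```text
[ 0.25153192 -0.34210741 -0.30164599]
the job is handed in; nothing more can be done
None
```

Both blocks are clamped with the lever shut on its stop, and I handed the job in at about 27.5 s. The force on the blocks is worked out from the bite, not measured.

**What I did:** I felt the first bite near 0.25 rad, about 2.1 mm of draw, which was far too tight. I then backed the nut off 3.9 rad with the lever unloaded. The bridge rose about 5 mm, as expected. After feeling the new bite I pushed the lever over to its stop and let go.

**Last checks:**
- **Lever:** all three cameras put it at 1.74–1.76 rad after I let go. The gripper is clear and the force reading is near zero.
- **Bite:** slow pushing and easing back put it at about 0.87–0.93 rad, and the push peaked at 5.2 N. That implies roughly 90–100 N on each block, at the looser end of the 80–150 N range.

**Disagreements:**
- **Spring-back:** after the first quick release the lever came to rest at 0.80 rad. I put that down to overshoot, because after a slow release it rested at 0.92.
- **Force readings:** they varied by about 1 N with friction. A few taken with the tool at rest were only 3.3–3.6 N near 1.2 rad, which hints at a slightly looser setting.

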